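# Rewind a ribbon cassette until the drag gives way, then take it out

### The job

Rewind the ribbon cassette in the hand rewinder: turn the crank clockwise (seen from above) against the drag until the drag suddenly drops away, and stop there, within half a turn, without straining the sprung knob sideways. Then lift the cassette out of its cradle and set it down gently, flat and right way up, in the white tray. Leave the loose things behind the work where they are.

Things in the scene. Friction and masses are not known exactly. Their poses are not given: they have to be found in the camera images.
- rewinder: The hand rewinder, screwed down: a grey base plate 124 x 244 x 10 mm (its x, y, z). At its +y end a white gearbox 96 x 96 mm, top 66 mm over the desk, with the crank on top; at its -y end the cassette's cradle. Origin at the centre of its underside, z up.
- crank_pivot (a point): Point on the upright axis of the crank, level with the middle of the knob's gripping part (112 mm over the desk). Axes as the rewinder's.
- crank: The aluminium crank arm, 18 mm wide, top 82 mm over the desk; turns about its upright z axis with a knob 45 mm out. While the ribbon drags, the knob takes 5 to 12 N along its circle (slow turning); once the ribbon is off its hub about 1 N. That happens 1.1 to 2.4 turns clockwise from the start, at no particular direction, and nothing shows it. Origin on the axis.
- knob_grip (a point): Middle of the gripping part of the crank's black upright knob: 18 mm diameter, 44 mm tall, foot 26 mm below and top 18 mm above this point. The knob spins freely on its pin, so a gripper may pinch it from above and carry it round without turning. The drag is dry friction: the crank stays where it is left.
- knob_slide (a joint): The knob's pin sits in a short slot along the crank arm, held at its middle by springs, which forgives small errors of radius: 0 at the middle (45 mm from the axis), positive outward, 1.2 N of sideways force per mm, end stops at 8 mm either way. Over 6 mm (7 N) strains the pin. Reads in m.
- ribbon_end (a joint): Out of sight in the gearbox: where the ribbon's end is (m). Negative while the ribbon drags, 0 as it comes off its hub, then 0.002 mm per radian that the crank goes on clockwise (half a turn: 0.006 mm). So small that its measured value is only noise: feel for the drop of force instead.
- cassette_center (a point): Centre of the loose grey closed ribbon cassette, 100 x 56 x 32 mm (its x, y, z), 0.1 to 0.25 kg. Grip its long sides, 56 mm apart, from above. It starts in the cradle, on a pedestal 34 mm wide, 34 mm over the desk, between four corner brackets reaching 12 mm up its corners with 2 mm of play; the middle 80 mm of its long sides are free. It clears them when raised 15 mm.
- cassette: The same cassette; origin at the centre of its underside.
- tray_in (a point): Centre of the inner floor of the low white open tray (fixed): outside 160 x 150 x 22 mm (its x, y, z), walls 4 mm thick, so inside 152 x 142 mm.
- tray: The same tray; origin at the centre of its underside, on the desk.
- label_roll: Loose roll of blank labels, 61 mm across, 40 mm high, behind the work; bystander. Origin at the centre of its underside.
- tape_roll: Loose roll of packing tape lying flat, 95 mm across, 24 mm high, behind the work; bystander. Origin at the centre of its underside.
- sample_cup_1: Loose small sample cup, 45 mm across, 38 mm high, behind the work; bystander. Origin at the centre of its underside.
Not all that is in view belongs to the job. Of the things that look like the cassette, the middle-sized one is meant.

How it is judged:
On the way, in this order (a step that is already met when the one before it is completed fails the run):
1. the crank is turned until the ribbon is off its hub and the drag has gone (value of joint ribbon_end above 0 m and z of cassette_center in the frame of crank_pivot below -0.055 m), for 0.2 s.
2. the cassette is lifted out of its cradle (z of cassette_center in the frame of crank_pivot above -0.045 m), for 0.1 s.
At the end, for the whole second after the job is handed in: The cassette lies flat on the tray's floor (centre 12 to 20 mm over it), right way up (within 0.12 rad), within 45 mm of the tray's centre and at rest; the ribbon is off its hub and the crank no more than half a turn past that point (horizontal distance between cassette_center and tray_in below 0.045 m and z of cassette_center in the frame of tray_in between 0.012 and 0.02 m and angle between cassette_center's own z axis and vertical below 0.12 rad and linear speed of cassette below 0.02 m/s and value of joint ribbon_end between 0 and 6.4e-06 m); the robot touches nothing.
It fails at once if the crank is turned more than half a turn past the point where the drag drops (value of joint ribbon_end above 6.4e-06 m).
It fails at once if the cassette is dropped or slammed into the tray (contact force over 50 N) (contact force between cassette and tray above 50 N).
It fails at once if the knob is strained sideways (pulled over 6 mm outward or pushed over 6 mm inward along its slot, about 7 N) (value of joint knob_slide above 0.006 m or value of joint knob_slide below -0.006 m).
It fails at once if the label roll, tape roll or sample cup is pushed away (moved over 30 mm) (distance of any of label_roll, tape_roll, sample_cup_1 from where it was at the start of the episode above 0.03 m).
It also fails if it takes over 72 s, if anything falls off the work surface, if the arm or the gripper's body presses on something with over 40 N, if the wrist force passes 120 N, or if a joint passes its speed limit or range.

### The arm

A 6-joint arm with a two-finger parallel gripper is mounted at the origin on the work surface; the furniture and walls round the work are solid. World frame = base frame: x ahead of the robot, y to its left, z up, the work surface at z = 0. Lengths are in m, angles in rad, forces in N, time in s.
With the tool pointing down it reaches from about 0.35 to 0.775 m from the base axis. Payload 5.5 kg.
Tool frame: the origin (TCP) lies at the very end of the fingers, on their centre line; the grasp point (between the pads) lies 19 mm behind it; z points along the fingers, y is the line along which they close (so a half turn about z gives the same grasp; the last joint's range is limited). The gripper opens to 85 mm and grips with 20 to 120 N. Pads are 22 mm wide; open, the fingers measure 114 mm over their backs; the gripper's body (76 mm by 85 mm) begins 54 mm behind the grasp point. The pads swing forward as they close: fully open they stand 13 mm farther back than shut.
Start: joints at [-1.248, 0.313, 0.046, 1.304, 0, 1.431], TCP at [0.257, -0.515, 0.231] pointing down, gripper open.
Joint ranges: [-2.76, 2.76], [-0.86, 1.69], [-1.03, 1.26], [-2.2, 2.34], [-1.47, 1.5], [-3.14, 3.14]. Speed limits (rad/s): [2.57, 2.57, 3.14, 3.14, 3.14, 3.14].

### API

Orientations are given as a unit quaternion [w, x, y, z].
In Python, from workcell import env, imaging, ticket gives the robot as it stands. The module is installed in compiled form; this text tells all that it offers.
- The arm moves only by the tool apply_moves, never from a script. Its argument "rows" is a list of rows, each an object with "xyz": the shift along the tool's x, y, z in mm, a list of three; "turn": the turn, a rotation vector about the tool's x, y, z in rad, a list of three; "grip": the opening, from 0 (shut) to 1 (fully open). A call has 1 to 12 rows; each row is the pose to reach, as a shift and turn from the pose commanded when the call began, along the tool's axes at that moment; what a row does not reach only later rows make up. A row lasts 1/12 s, in which the tool goes at most 41.7 mm and 7.16 degrees, less where a joint would pass 70% of its speed; a pose out of reach is approached as far as the arm can. A call with a gripper value outside its range is refused whole. The fingers move at their own pace and stop on an object; "force" is the grip in N (left out, the last holds). Time passes only in rows, so rows that repeat a pose let the fingers close. It gives the time, the measured TCP pose, the force, the opening and the grip force at its end, in the units of the state.
- env.get_state(): the state, without advancing time (a new reading comes with each control period).
- imaging.read_camera(name): name is "side" or "top" or "wrist"; returns a dict with "color" (384x512x3 uint8, blue, green, red), "z_map" (384x512 float32, m along the optical axis (not along the pixel's ray), 0 where there is no reading), "camera_matrix" (3x3 intrinsics, pixels), "view" (4x4, takes a point from world to camera coordinates). Camera axes: x right, y down, z forward; pixel columns grow to the right and rows downward; lengths in m; the calibration is good to about 2 mm. A picture is of the moment at which its call begins.
- ticket.hand_in(): hands the job in; it is judged then, once.
The state is a dict: "clock": time; "joint_pos": joint angles; "qvel": joint speeds; "tau": joint torques, N m; "tcp_pos": TCP position; "orientation": TCP orientation; "wrist_force": force on the tool from outside, world axes, zero at the start; "ft_torque": the same for the moment, N m; "finger_gap": finger opening in m; "grip_force": force on a finger pad.
Only numpy, scipy, OpenCV 4.12 (cv2) and the standard library are available. Lean on these libraries where they do the work, as an engineer would, in place of code of your own. Each camera call takes 0.05 s, during which the arm holds its last target. There are 200 camera calls.

## Working session

There is one attempt and no reset: what is moved stays moved. The work goes in short steps, Python scripts to look and compute and a tool call to move; the robot and the scene stay as the last step left them, time stands still between calls to the robot, and variables do not carry over. Pictures are saved under pics/ and viewed, at most 10 in all, crops included, and the job is handed in when it is done.

Besides the shell and the picture viewer there is one more tool, called after "Request:" in YAML: its name, and indented under it one key for each argument. apply_moves: Moves the arm, as the interface text tells. Its arguments: {"type":"object","properties":{"rows":{"type":"array"},"force":{"type":"number"}},"required":["rows"]}

```bash
mkdir -p pics; cat > h.py <<'E'
import numpy as np, cv2
from workcell import env, imaging, ticket
def pt(c,u,v,z=None):
    K=c["camera_matrix"];T=np.linalg.inv(c["view"])
    r=np.linalg.inv(K)@[u,v,1]
    if z is None: d=float(c["z_map"][int(v),int(u)])
    else: d=(z-T[2,3])/(T[:3,:3]@r)[2]
    return (T@np.r_[r*d,1])[:3]
E
python3 - <<'E'
from h import *
import pickle
for n in ("top","side"):
    c=imaging.read_camera(n);pickle.dump(c,open(n+".pkl","wb"))
    cv2.imwrite(f"pics/{n}0.png",cv2.resize(c["color"],(768,576)))
s=env.get_state();print({k:np.round(v,4) for k,v in s.items()})
E
```

```text
{'clock': np.float64(0.1), 'joint_pos': array([-1.2476,  0.314 ,  0.0451,  1.3036,  0.    ,  1.4312]), 'qvel': array([ 0.001 , -0.0019,  0.0034,  0.0006, -0.0012, -0.0002]), 'tau': array([ 1.50000e-03, -4.81728e+01,  2.99243e+01,  1.28000e-02,
       -2.00000e-04, -0.00000e+00]), 'tcp_pos': array([ 0.2566, -0.5141,  0.2305]), 'orientation': array([-8.000e-04,  9.733e-01,  2.293e-01, -1.000e-04]), 'wrist_force': array([-0.0401,  0.5501,  0.0089]), 'ft_torque': array([-0.0294,  0.0703,  0.0601]), 'grip_force': np.float64(0.0), 'finger_gap': np.float64(0.085)}
```

View pics/top0.png

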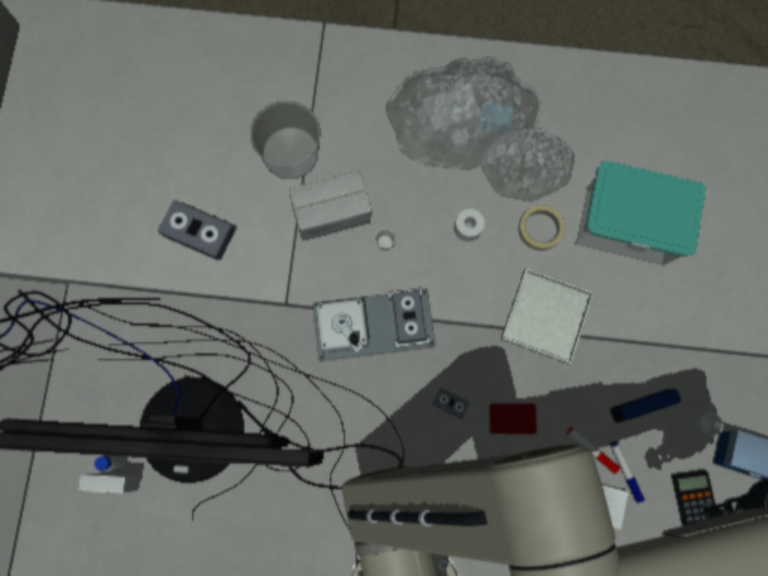

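View pics/side0.png

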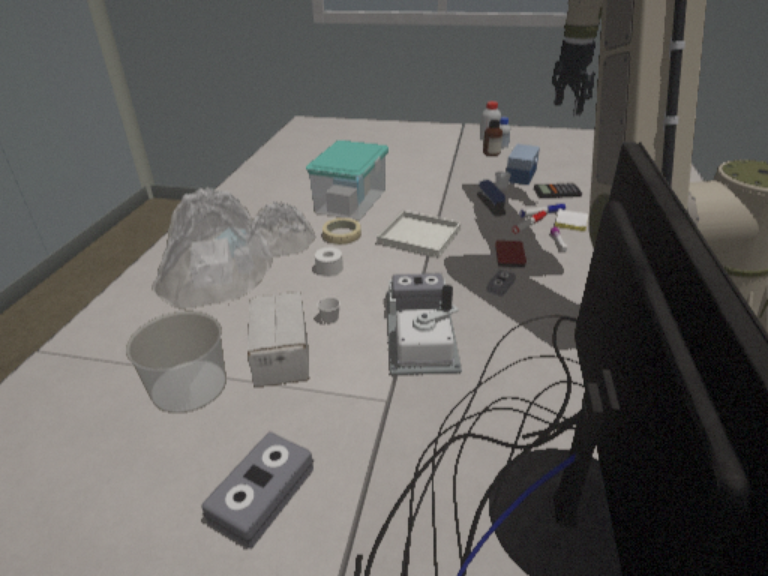

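Cassette look-alikes in the top view are a large one at (197,229), a small one at (452,402), and the one in the cradle at (409,317). I choose the cradle one because it is the middle-sized of the three. The crank knob is at about (354,339) and the tray at (547,315). The monitor stands to the left. I'll check the choice in a close crop.

```bash
python3 - <<'E'
from h import *
import pickle
c=pickle.load(open("top.pkl","rb"))
cv2.imwrite("pics/crop.png",cv2.resize(c["color"][185:245,200:300],(800,480),interpolation=cv2.INTER_CUBIC))
for n,u,v in [("cass",409,317),("piv",342,324),("knob",354,339),("tray",547,315),("cup",385,240),("roll",480,227),("big",197,229),("small",452,402)]:
    print(n,pt(c,u/1.5,v/1.5).round(4))
E
```

```text
cass [0.5391 0.0474 0.0648]
piv [0.5075 0.1789 0.0827]
knob [0.4734 0.1501 0.1283]
tray [ 0.5854 -0.2427  0.0054]
cup [ 0.7148  0.1126 -0.0046]
roll [ 0.7525 -0.0843  0.0368]
big [0.6825 0.5068 0.042 ]
small [ 0.3827 -0.0578  0.0175]
```

View pics/crop.png

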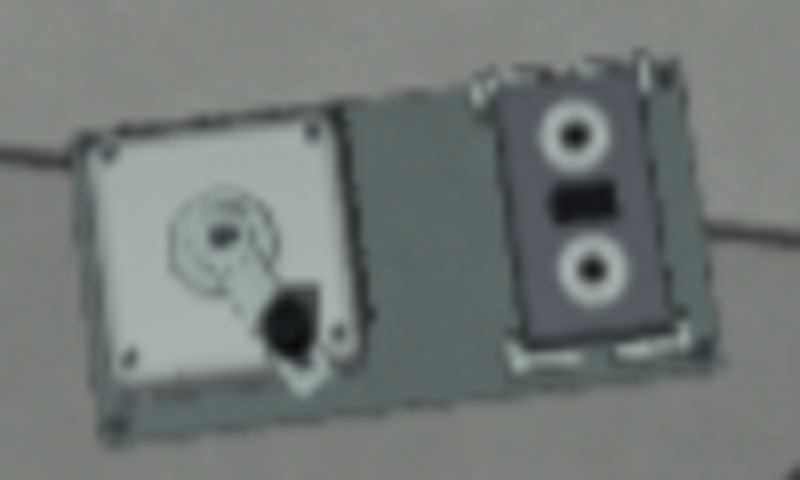

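The crop shows the middle-sized cassette in its cradle, centred at about (583,205). The crank axis is at about (222,238) and the knob at about (290,322). Next I refine the geometry with depth segmentation.

```bash
python3 - <<'E'
from h import *
import pickle
for n in ("top","side"):
    c=pickle.load(open(n+".pkl","rb"))
    K=c["camera_matrix"];T=np.linalg.inv(c["view"]);Z=c["z_map"]
    print(n,"cam",T[:3,3].round(3))
    v,u=np.mgrid[:384,:512]
    P=np.stack([(u-K[0,2])/K[0,0]*Z,(v-K[1,2])/K[1,1]*Z,Z],-1)@T[:3,:3].T+T[:3,3]
    x,y,z=P[...,0],P[...,1],P[...,2]
    box=(Z>0)&(x>.43)&(x<.62)&(y>-.03)&(y<.27)
    for m,lab in [(box&(z>.058)&(z<.073)&(y>.11),"gear"),(box&(z>.058)&(z<.073)&(y<.1),"cass"),(box&(z>.122)&(z<.14)&(y>.11),"knob"),(box&(z>.005)&(z<.015),"base"),(box&(z>.076)&(z<.09)&(y>.11),"arm"),((Z>0)&(z>.014)&(z<.03)&(abs(x-.585)<.11)&(abs(y+.243)<.11),"tray")]:
        q=P[m]
        if len(q)<4: print(lab,len(q));continue
        r=cv2.minAreaRect(q[:,:2].astype(np.float32)*1000)
        print(lab,len(q),"mean",q.mean(0).round(4),"rect",np.round(r[0],1),np.round(r[1],1),round(r[2],1))
c=pickle.load(open("top.pkl","rb"))
f=lambda a,b,z:pt(c,200+(a+.5)/8-.5,185+(b+.5)/8-.5,z).round(4)
g=[f(*p,.066) for p in [(90,140),(338,112),(358,365),(115,387)]]
print("gear px",g,np.mean(g,0));print("piv",f(222,238,.084),"knobtop",f(290,315,.130))
g=[f(*p,.066) for p in [(498,92),(636,72),(670,335),(528,350)]];print("cass px",np.round(g,3).tolist(),np.mean(g,0))
g=[f(*p,.010) for p in [(72,138),(675,62),(718,372),(105,445)]];print("base px",np.round(g,3).tolist(),np.mean(g,0))
E
```

```text
top cam [0.273 0.099 1.485]
gear 771 mean [0.5142 0.1841 0.0652] rect [512.7 182.2] [96.2 95.2] 12.8
cass 587 mean [0.5434 0.0491 0.0654] rect [544.1  49.2] [100.6  56. ] 12.9
knob 29 mean [0.4778 0.1534 0.1287] rect [478.3 153.4] [16.5 15.2] 33.1
base 1164 mean [0.5191 0.1057 0.0095] rect [524.4 121.9] [185.  295.3] 0.2
arm 136 mean [0.498  0.1705 0.0816] rect [492.8 170. ] [82.1 34.5] 31.2
tray 313 mean [ 0.5834 -0.2436  0.0204] rect [ 584.7 -240.3] [150.5 161.8] 75.4
side cam [0.418 0.919 0.658]
gear 697 mean [0.5115 0.1937 0.0634] rect [510.3 182.9] [93.8 95. ] 12.8
cass 385 mean [0.5421 0.053  0.0629] rect [540.9  49.7] [97.1 57.2] 10.9
knob 29 mean [0.4761 0.1549 0.1264] rect [476.6 154. ] [14.7 18. ] 55.3
base 579 mean [0.5269 0.1689 0.008 ] rect [525.4 119.4] [123.3 247.2] 13.1
arm 147 mean [0.4915 0.1687 0.0802] rect [488.7 164.4] [78. 23.] 38.0
tray 194 mean [ 0.5808 -0.2304  0.0173] rect [ 581.1 -239.4] [158.3 159.6] 76.2
gear px [array([0.5472, 0.2365, 0.066 ]), array([0.568 , 0.1443, 0.066 ]), array([0.4727, 0.1263, 0.066 ]), array([0.4548, 0.2157, 0.066 ])] [0.510675 0.1807   0.066   ]
piv [0.5121 0.1814 0.084 ] knobtop [0.479  0.1513 0.13  ]
cass px [[0.582, 0.085, 0.066], [0.596, 0.033, 0.066], [0.496, 0.011, 0.066], [0.485, 0.064, 0.066]] [0.539825 0.04825  0.066   ]
base px [[0.558, 0.249, 0.01], [0.614, 0.016, 0.01], [0.493, -0.012, 0.01], [0.439, 0.221, 0.01]] [0.526025 0.11855  0.01    ]
```

Request:
apply_moves:
  rows:
    - {"xyz": [40,-40,-5],"turn": [0,0,-0.12],"grip": 0.6}
    - {"xyz": [65,-65,-10],"turn": [0,0,-0.24],"grip": 0.6}
    - {"xyz": [90,-90,-10],"turn": [0,0,-0.36],"grip": 0.6}
    - {"xyz": [115,-115,-10],"turn": [0,0,-0.48],"grip": 0.6}
    - {"xyz": [140,-140,-10],"turn": [0,0,-0.6],"grip": 0.6}
    - {"xyz": [165,-165,-10],"turn": [0,0,-0.72],"grip": 0.6}
    - {"xyz": [190,-190,-10],"turn": [0,0,-0.84],"grip": 0.6}
    - {"xyz": [215,-215,-10],"turn": [0,0,-0.96],"grip": 0.6}
    - {"xyz": [240,-240,-10],"turn": [0,0,-1.08],"grip": 0.6}
    - {"xyz": [260,-260,-10],"turn": [0,0,-1.2],"grip": 0.6}
    - {"xyz": [280,-280,-10],"turn": [0,0,-1.32],"grip": 0.6}
    - {"xyz": [280,-280,-10],"turn": [0,0,-1.44],"grip": 0.6}

```text
clock: 1.1
tcp_pos: [0.3825, -0.1348, 0.2411]
orientation: [-0.001, 0.576, 0.817, 0.001]
wrist_force: [0.1, 0.4, -0.2]
finger_gap: 0.0512
grip_force: 0.0
```

```bash
python3 - <<'E'
from h import *
import pickle
from scipy.spatial.transform import Rotation as R
c=pickle.load(open("top.pkl","rb"))
for u,v in [(318,457),(300,455),(200,445),(322,462)]: print(pt(c,u/1.5,v/1.5).round(3))
s=env.get_state();q=s["orientation"];r=R.from_quat(np.r_[q[1:],q[0]])
print(s["joint_pos"].round(3),s["tcp_pos"].round(4),s["wrist_force"].round(2))
T=R.from_matrix(np.column_stack([[-np.cos(.225),-np.sin(.225),0],[-np.sin(.225),np.cos(.225),0],[0,0,-1]]))
print("turn",(r.inv()*T).as_rotvec().round(3),"shift",r.inv().apply(np.array([.4775,.1537,.205])-s["tcp_pos"]).round(4))
E
```

```text
[0.25  0.186 0.213]
[0.253 0.199 0.407]
[0.252 0.347 0.408]
[0.24  0.183 0.125]
[-0.539 -0.018 -0.323  1.267  0.002  0.689] [ 0.3825 -0.1348  0.2411] [ 0.06  0.35 -0.2 ]
turn [ 2.000e-03 -1.000e-03 -1.453e+00] shift [0.2397 0.1865 0.0367]
```

Request:
apply_moves:
  rows:
    - {"xyz": [20,16,3],"turn": [0,0,-0.12],"grip": 0.6}
    - {"xyz": [45,35,6],"turn": [0,0,-0.24],"grip": 0.6}
    - {"xyz": [70,55,9],"turn": [0,0,-0.36],"grip": 0.6}
    - {"xyz": [95,74,12],"turn": [0,0,-0.48],"grip": 0.6}
    - {"xyz": [120,93,15],"turn": [0,0,-0.6],"grip": 0.6}
    - {"xyz": [145,113,20],"turn": [0,0,-0.72],"grip": 0.6}
    - {"xyz": [170,132,24],"turn": [0,0,-0.84],"grip": 0.6}
    - {"xyz": [190,148,28],"turn": [0,0,-0.96],"grip": 0.6}
    - {"xyz": [210,163,32],"turn": [0,0,-1.08],"grip": 0.6}
    - {"xyz": [225,175,34],"turn": [0,0,-1.2],"grip": 0.6}
    - {"xyz": [235,183,36],"turn": [0,0,-1.32],"grip": 0.6}
    - {"xyz": [239,186,37],"turn": [0,0,-1.44],"grip": 0.6}

```text
clock: 2.1
tcp_pos: [0.4802, 0.1494, 0.2034]
orientation: [-0.001, -0.104, 0.995, 0.0]
wrist_force: [0.6, 0.1, -0.5]
finger_gap: 0.0516
grip_force: 0.0
```

```bash
cat >> h.py <<'E'
from scipy.spatial.transform import Rotation as R
TGT=R.from_matrix(np.column_stack([[-np.cos(.225),-np.sin(.225),0],[-np.sin(.225),np.cos(.225),0],[0,0,-1]]))
def to(p):
    s=env.get_state();q=s["orientation"];r=R.from_quat(np.r_[q[1:],q[0]])
    print("t",round(float(s["clock"]),2),s["joint_pos"].round(2),s["tcp_pos"].round(4),s["wrist_force"].round(2))
    print("turn",(r.inv()*TGT).as_rotvec().round(3),"shift",r.inv().apply(np.array(p)-s["tcp_pos"]).round(4))
E
python3 - <<'E'
from h import *
to([.4775,.1537,.097])
a=imaging.read_camera("side")["color"];b=imaging.read_camera("wrist")["color"]
cv2.imwrite("pics/sw.png",cv2.resize(np.hstack([a,b]),(800,300)))
E
```

```text
t 2.1 [ 0.14  0.19 -0.19  1.2   0.   -0.07] [0.4802 0.1494 0.2034] [ 0.64  0.12 -0.48]
turn [ 0.    -0.001 -0.016] shift [0.0016 0.0048 0.1064]
```

View pics/sw.png

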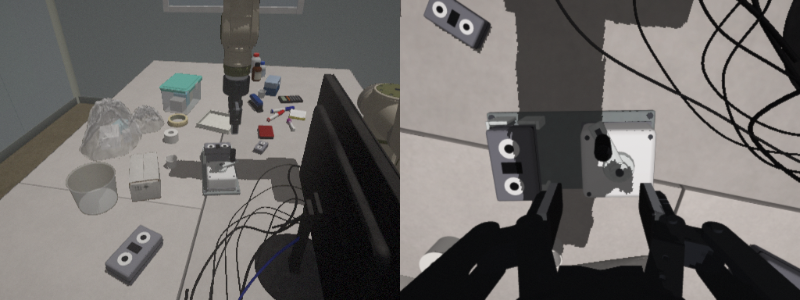

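The wrist view shows the knob at (603,147), between the fingers. The side view shows the arm clear of the monitor. Next I descend.

Request:
apply_moves:
  rows:
    - {"xyz": [1,2,15],"turn": [0,0,-0.015],"grip": 0.6}
    - {"xyz": [1,2,30],"turn": [0,0,-0.015],"grip": 0.6}
    - {"xyz": [1,2,45],"turn": [0,0,-0.015],"grip": 0.6}
    - {"xyz": [1,2,55],"turn": [0,0,-0.015],"grip": 0.6}
    - {"xyz": [1,2,60],"turn": [0,0,-0.015],"grip": 0.6}
    - {"xyz": [1,2,60],"turn": [0,0,-0.015],"grip": 0.6}
    - {"xyz": [1,2,60],"turn": [0,0,-0.015],"grip": 0.6}

```text
clock: 2.78
tcp_pos: [0.4789, 0.1491, 0.1445]
orientation: [-0.0, -0.107, 0.994, -0.0]
wrist_force: [0.3, 0.5, 0.6]
finger_gap: 0.0511
grip_force: 0.0
```

```bash
python3 - <<'E'
from h import *
to([.4775,.1537,.097])
E
```

```text
t 2.78 [ 0.14  0.22 -0.3   1.05 -0.   -0.07] [0.4789 0.1491 0.1445] [0.28 0.55 0.55]
turn [-0.   -0.   -0.01] shift [0.0004 0.0048 0.0475]
```

Request:
apply_moves:
  rows:
    - {"xyz": [0.5,5,8],"turn": [0,0,-0.01],"grip": 0.6}
    - {"xyz": [0.5,5,20],"turn": [0,0,-0.01],"grip": 0.6}
    - {"xyz": [0.5,5,32],"turn": [0,0,-0.01],"grip": 0.6}
    - {"xyz": [0.5,5,42],"turn": [0,0,-0.01],"grip": 0.6}
    - {"xyz": [0.5,5,47],"turn": [0,0,-0.01],"grip": 0.6}
    - {"xyz": [0.5,5,47],"turn": [0,0,-0.01],"grip": 0.4}
    - {"xyz": [0.5,5,47],"turn": [0,0,-0.01],"grip": 0.25}
    - {"xyz": [0.5,5,47],"turn": [0,0,-0.01],"grip": 0.15}
    - {"xyz": [0.5,5,47],"turn": [0,0,-0.01],"grip": 0.1}
    - {"xyz": [0.5,5,47],"turn": [0,0,-0.01],"grip": 0.1}
    - {"xyz": [0.5,5,47],"turn": [0,0,-0.01],"grip": 0.1}
    - {"xyz": [0.5,5,47],"turn": [0,0,-0.01],"grip": 0.1}
  force: 50

```text
clock: 3.78
tcp_pos: [0.4772, 0.1541, 0.0978]
orientation: [0.0, -0.113, 0.994, 0.0]
wrist_force: [-3.1, -2.7, 5.5]
finger_gap: 0.0166
grip_force: 49.0
```

```bash
python3 - <<'E'
from h import *
to([.4775,.1537,.097])
yaw=.225
p=np.array([.5118,.1823]);k=np.array([.4775,.1537])
d=env.get_state()["tcp_pos"][:2]-p
print("r",np.hypot(*d),"ang rel rewinder deg",np.degrees(np.arctan2(d[1],d[0])-yaw))
a=np.radians(-153)
E
```

```text
t 3.78 [ 0.15  0.26 -0.37  0.94  0.   -0.07] [0.4772 0.1541 0.0978] [-3.05 -2.66  5.54]
turn [0.    0.    0.001] shift [-0.0002 -0.0005  0.0008]
r 0.04460906949980542 ang rel rewinder deg -153.74478095846962
```

Request:
apply_moves:
  rows:
    - {"xyz": [1,-0.5,0],"turn": [0,0,0],"grip": 0.1}
    - {"xyz": [2,-1,0],"turn": [0,0,0],"grip": 0.1}
    - {"xyz": [2.7,-1.3,0],"turn": [0,0,0],"grip": 0.1}
    - {"xyz": [2.7,-1.3,0],"turn": [0,0,0],"grip": 0.1}
    - {"xyz": [2.7,-1.3,0],"turn": [0,0,0],"grip": 0.1}

```text
clock: 4.2
tcp_pos: [0.4755, 0.1527, 0.0978]
orientation: [0.001, -0.113, 0.994, 0.0]
wrist_force: [-2.4, 0.1, 5.1]
finger_gap: 0.0169
grip_force: 49.0
```

```bash
cat > arc.py <<'E'
# arc.py th0 step n du dv : shift rows (tool x,y mm) turning clockwise; du,dv centre shift (rewinder axes) blended in
import sys; from h import *
th0,st,n,du,dv=map(float,sys.argv[1:6]); n=int(n)
s=env.get_state();y=.225;f=R.from_euler('z',-y).apply(s["wrist_force"])
c=np.array([np.cos(np.radians(th0)),np.sin(np.radians(th0))])
print("t",round(float(s["clock"]),2),"F uv",f.round(1),"radial out",round(f[:2]@c,1),"tang against cw",round(f[:2]@[-c[1],c[0]],1),"grip",s["grip_force"])
d=R.from_euler('z',-y).apply(s["tcp_pos"]-[.5118,.1823,0])*1000;print("meas uv",d.round(1),"ang",np.degrees(np.arctan2(d[1],d[0])).round(1))
for i in range(1,n+1):
    t=np.radians(th0-st*i);p=45*(np.array([np.cos(t),np.sin(t)])-c)+np.array([du,dv])*min(1,i/6)
    print(f"[{-p[0]:.1f}, {p[1]:.1f}, 0]",end=" ")
print()
E
python3 arc.py -153.7 2.5 12 -1 -0.5
```

```text
t 4.2 F uv [-2.3  0.6  5.1] radial out 1.8 tang against cw -1.6 grip 49.02835943852551
meas uv [-42.  -20.7  97.8] ang -153.7
[1.0, 1.7, 0] [1.9, 3.4, 0] [2.8, 5.2, 0] [3.5, 7.0, 0] [4.2, 8.8, 0] [4.8, 10.6, 0] [5.1, 12.6, 0] [5.4, 14.5, 0] [5.6, 16.5, 0] [5.6, 18.4, 0] [5.6, 20.4, 0] [5.6, 22.3, 0]
```

Request:
apply_moves:
  rows:
    - {"xyz": [1.0,1.7,0],"turn": [0,0,0],"grip": 0.1}
    - {"xyz": [1.9,3.4,0],"turn": [0,0,0],"grip": 0.1}
    - {"xyz": [2.8,5.2,0],"turn": [0,0,0],"grip": 0.1}
    - {"xyz": [3.5,7.0,0],"turn": [0,0,0],"grip": 0.1}
    - {"xyz": [4.2,8.8,0],"turn": [0,0,0],"grip": 0.1}
    - {"xyz": [4.8,10.6,0],"turn": [0,0,0],"grip": 0.1}
    - {"xyz": [5.1,12.6,0],"turn": [0,0,0],"grip": 0.1}
    - {"xyz": [5.4,14.5,0],"turn": [0,0,0],"grip": 0.1}
    - {"xyz": [5.6,16.5,0],"turn": [0,0,0],"grip": 0.1}
    - {"xyz": [5.6,18.4,0],"turn": [0,0,0],"grip": 0.1}
    - {"xyz": [5.6,20.4,0],"turn": [0,0,0],"grip": 0.1}
    - {"xyz": [5.6,22.3,0],"turn": [0,0,0],"grip": 0.1}

```text
clock: 5.2
tcp_pos: [0.4661, 0.1715, 0.0978]
orientation: [0.001, -0.112, 0.994, -0.002]
wrist_force: [2.0, -5.0, 4.6]
finger_gap: 0.0165
grip_force: 49.0
```

```bash
python3 arc.py -183.7 5 12 0 0
```

```text
t 5.2 F uv [ 0.8 -5.3  4.6] radial out -1.1 tang against cw 5.3 grip 48.98152684130764
meas uv [-47.   -0.3  97.8] ang -179.6
[-0.4, 3.9, 0] [-1.2, 7.8, 0] [-2.3, 11.5, 0] [-3.7, 15.2, 0] [-5.4, 18.7, 0] [-7.5, 22.1, 0] [-9.8, 25.2, 0] [-12.4, 28.2, 0] [-15.2, 30.9, 0] [-18.3, 33.4, 0] [-21.5, 35.5, 0] [-25.0, 37.4, 0]
```

Request:
apply_moves:
  rows:
    - {"xyz": [-0.5,3.7,0],"turn": [0,0,0],"grip": 0.1}
    - {"xyz": [-1.4,7.5,0],"turn": [0,0,0],"grip": 0.1}
    - {"xyz": [-2.6,11.0,0],"turn": [0,0,0],"grip": 0.1}
    - {"xyz": [-4.2,14.5,0],"turn": [0,0,0],"grip": 0.1}
    - {"xyz": [-6.0,17.8,0],"turn": [0,0,0],"grip": 0.1}
    - {"xyz": [-8.2,21.1,0],"turn": [0,0,0],"grip": 0.1}
    - {"xyz": [-10.5,24.2,0],"turn": [0,0,0],"grip": 0.1}
    - {"xyz": [-13.1,27.2,0],"turn": [0,0,0],"grip": 0.1}
    - {"xyz": [-15.9,29.9,0],"turn": [0,0,0],"grip": 0.1}
    - {"xyz": [-19.0,32.4,0],"turn": [0,0,0],"grip": 0.1}
    - {"xyz": [-22.2,34.5,0],"turn": [0,0,0],"grip": 0.1}
    - {"xyz": [-25.7,36.4,0],"turn": [0,0,0],"grip": 0.1}

```text
clock: 6.2
tcp_pos: [0.4804, 0.2131, 0.0976]
orientation: [-0.001, -0.113, 0.994, -0.001]
wrist_force: [-6.2, -5.9, 10.0]
finger_gap: 0.0165
grip_force: 49.6
```

```bash
python3 arc.py -243.7 5 12 0 0
```

```text
t 6.2 F uv [-7.4 -4.4 10. ] radial out -0.7 tang against cw 8.6 grip 49.62102029096968
meas uv [-23.8  37.   97.6] ang 122.7
[-3.6, 1.6, 0] [-7.3, 2.8, 0] [-11.1, 3.8, 0] [-15.0, 4.4, 0] [-18.9, 4.6, 0] [-22.8, 4.6, 0] [-26.7, 4.1, 0] [-30.6, 3.4, 0] [-34.4, 2.3, 0] [-38.0, 0.9, 0] [-41.5, -0.9, 0] [-44.9, -2.9, 0]
```

Request:
apply_moves:
  rows:
    - {"xyz": [-3.6,1.6,0],"turn": [0,0,0],"grip": 0.1}
    - {"xyz": [-7.3,2.8,0],"turn": [0,0,0],"grip": 0.1}
    - {"xyz": [-11.1,3.8,0],"turn": [0,0,0],"grip": 0.1}
    - {"xyz": [-15.0,4.4,0],"turn": [0,0,0],"grip": 0.1}
    - {"xyz": [-18.9,4.6,0],"turn": [0,0,0],"grip": 0.1}
    - {"xyz": [-22.8,4.6,0],"turn": [0,0,0],"grip": 0.1}
    - {"xyz": [-26.7,4.1,0],"turn": [0,0,0],"grip": 0.1}
    - {"xyz": [-30.6,3.4,0],"turn": [0,0,0],"grip": 0.1}
    - {"xyz": [-34.4,2.3,0],"turn": [0,0,0],"grip": 0.1}
    - {"xyz": [-38.0,0.9,0],"turn": [0,0,0],"grip": 0.1}
    - {"xyz": [-41.5,-0.9,0],"turn": [0,0,0],"grip": 0.1}
    - {"xyz": [-44.9,-2.9,0],"turn": [0,0,0],"grip": 0.1}

```text
clock: 7.2
tcp_pos: [0.5242, 0.2223, 0.0977]
orientation: [-0.001, -0.113, 0.994, 0.001]
wrist_force: [-6.6, 2.1, 8.3]
finger_gap: 0.0167
grip_force: 49.7
```

```bash
python3 arc.py -303.7 5 12 0 0
```

```text
t 7.2 F uv [-5.9  3.5  8.3] radial out -0.4 tang against cw 6.9 grip 49.65200983246177
meas uv [21.  36.2 97.7] ang 59.9
[-3.2, -2.3, 0] [-6.1, -4.9, 0] [-8.8, -7.7, 0] [-11.3, -10.8, 0] [-13.5, -14.1, 0] [-15.4, -17.5, 0] [-17.0, -21.1, 0] [-18.2, -24.8, 0] [-19.2, -28.6, 0] [-19.8, -32.5, 0] [-20.0, -36.4, 0] [-19.9, -40.3, 0]
```

Drag is about 7 N and the radial force is near zero, so I continue.

Request:
apply_moves:
  rows:
    - {"xyz": [-3.2,-2.3,0],"turn": [0,0,0],"grip": 0.1}
    - {"xyz": [-6.1,-4.9,0],"turn": [0,0,0],"grip": 0.1}
    - {"xyz": [-8.8,-7.7,0],"turn": [0,0,0],"grip": 0.1}
    - {"xyz": [-11.3,-10.8,0],"turn": [0,0,0],"grip": 0.1}
    - {"xyz": [-13.5,-14.1,0],"turn": [0,0,0],"grip": 0.1}
    - {"xyz": [-15.4,-17.5,0],"turn": [0,0,0],"grip": 0.1}
    - {"xyz": [-17.0,-21.1,0],"turn": [0,0,0],"grip": 0.1}
    - {"xyz": [-18.2,-24.8,0],"turn": [0,0,0],"grip": 0.1}
    - {"xyz": [-19.2,-28.6,0],"turn": [0,0,0],"grip": 0.1}
    - {"xyz": [-19.8,-32.5,0],"turn": [0,0,0],"grip": 0.1}
    - {"xyz": [-20.0,-36.4,0],"turn": [0,0,0],"grip": 0.1}
    - {"xyz": [-19.9,-40.3,0],"turn": [0,0,0],"grip": 0.1}

```text
clock: 8.2
tcp_pos: [0.5546, 0.1888, 0.0979]
orientation: [0.001, -0.114, 0.994, 0.002]
wrist_force: [-0.6, 6.0, 5.5]
finger_gap: 0.017
grip_force: 49.2
```

```bash
python3 arc.py -363.7 5 12 0 0
```

```text
t 8.2 F uv [0.7 6.  5.5] radial out 0.3 tang against cw 6.0 grip 49.24639400560409
meas uv [43.1 -3.2 97.9] ang -4.3
[0.4, -3.9, 0] [1.2, -7.8, 0] [2.3, -11.5, 0] [3.7, -15.2, 0] [5.4, -18.7, 0] [7.5, -22.1, 0] [9.8, -25.2, 0] [12.4, -28.2, 0] [15.2, -30.9, 0] [18.3, -33.4, 0] [21.5, -35.5, 0] [25.0, -37.4, 0]
```

Request:
apply_moves:
  rows:
    - {"xyz": [0.4,-3.9,0],"turn": [0,0,0],"grip": 0.1}
    - {"xyz": [1.2,-7.8,0],"turn": [0,0,0],"grip": 0.1}
    - {"xyz": [2.3,-11.5,0],"turn": [0,0,0],"grip": 0.1}
    - {"xyz": [3.7,-15.2,0],"turn": [0,0,0],"grip": 0.1}
    - {"xyz": [5.4,-18.7,0],"turn": [0,0,0],"grip": 0.1}
    - {"xyz": [7.5,-22.1,0],"turn": [0,0,0],"grip": 0.1}
    - {"xyz": [9.8,-25.2,0],"turn": [0,0,0],"grip": 0.1}
    - {"xyz": [12.4,-28.2,0],"turn": [0,0,0],"grip": 0.1}
    - {"xyz": [15.2,-30.9,0],"turn": [0,0,0],"grip": 0.1}
    - {"xyz": [18.3,-33.4,0],"turn": [0,0,0],"grip": 0.1}
    - {"xyz": [21.5,-35.5,0],"turn": [0,0,0],"grip": 0.1}
    - {"xyz": [25.0,-37.4,0],"turn": [0,0,0],"grip": 0.1}

```text
clock: 9.2
tcp_pos: [0.5408, 0.146, 0.098]
orientation: [0.003, -0.113, 0.994, 0.002]
wrist_force: [3.8, 4.3, 0.8]
finger_gap: 0.0165
grip_force: 48.9
```

```bash
python3 arc.py -423.7 5 12 0 0
```

```text
t 9.2 F uv [4.7 3.4 0.8] radial out -0.9 tang against cw 5.7 grip 48.86657012393698
meas uv [ 20.2 -41.8  98. ] ang -64.2
[3.6, -1.6, 0] [7.3, -2.8, 0] [11.1, -3.8, 0] [15.0, -4.4, 0] [18.9, -4.6, 0] [22.8, -4.6, 0] [26.7, -4.1, 0] [30.6, -3.4, 0] [34.4, -2.3, 0] [38.0, -0.9, 0] [41.5, 0.9, 0] [44.9, 2.9, 0]
```

Request:
apply_moves:
  rows:
    - {"xyz": [3.6,-1.6,0],"turn": [0,0,0],"grip": 0.1}
    - {"xyz": [7.3,-2.8,0],"turn": [0,0,0],"grip": 0.1}
    - {"xyz": [11.1,-3.8,0],"turn": [0,0,0],"grip": 0.1}
    - {"xyz": [15.0,-4.4,0],"turn": [0,0,0],"grip": 0.1}
    - {"xyz": [18.9,-4.6,0],"turn": [0,0,0],"grip": 0.1}
    - {"xyz": [22.8,-4.6,0],"turn": [0,0,0],"grip": 0.1}
    - {"xyz": [26.7,-4.1,0],"turn": [0,0,0],"grip": 0.1}
    - {"xyz": [30.6,-3.4,0],"turn": [0,0,0],"grip": 0.1}
    - {"xyz": [34.4,-2.3,0],"turn": [0,0,0],"grip": 0.1}
    - {"xyz": [38.0,-0.9,0],"turn": [0,0,0],"grip": 0.1}
    - {"xyz": [41.5,0.9,0],"turn": [0,0,0],"grip": 0.1}
    - {"xyz": [44.9,2.9,0],"turn": [0,0,0],"grip": 0.1}

```text
clock: 10.2
tcp_pos: [0.4971, 0.1369, 0.098]
orientation: [0.003, -0.113, 0.994, -0.001]
wrist_force: [5.6, -2.1, 0.6]
finger_gap: 0.0167
grip_force: 48.8
```

```bash
python3 arc.py -483.7 5 12 0 0
```

```text
t 10.2 F uv [ 5.  -3.3  0.6] radial out -0.0 tang against cw 6.0 grip 48.80718211134081
meas uv [-24.5 -40.9  98. ] ang -120.9
[3.2, 2.3, 0] [6.1, 4.9, 0] [8.8, 7.7, 0] [11.3, 10.8, 0] [13.5, 14.1, 0] [15.4, 17.5, 0] [17.0, 21.1, 0] [18.2, 24.8, 0] [19.2, 28.6, 0] [19.8, 32.5, 0] [20.0, 36.4, 0] [19.9, 40.3, 0]
```

Request:
apply_moves:
  rows:
    - {"xyz": [3.2,2.3,0],"turn": [0,0,0],"grip": 0.1}
    - {"xyz": [6.1,4.9,0],"turn": [0,0,0],"grip": 0.1}
    - {"xyz": [8.8,7.7,0],"turn": [0,0,0],"grip": 0.1}
    - {"xyz": [11.3,10.8,0],"turn": [0,0,0],"grip": 0.1}
    - {"xyz": [13.5,14.1,0],"turn": [0,0,0],"grip": 0.1}
    - {"xyz": [15.4,17.5,0],"turn": [0,0,0],"grip": 0.1}
    - {"xyz": [17.0,21.1,0],"turn": [0,0,0],"grip": 0.1}
    - {"xyz": [18.2,24.8,0],"turn": [0,0,0],"grip": 0.1}
    - {"xyz": [19.2,28.6,0],"turn": [0,0,0],"grip": 0.1}
    - {"xyz": [19.8,32.5,0],"turn": [0,0,0],"grip": 0.1}
    - {"xyz": [20.0,36.4,0],"turn": [0,0,0],"grip": 0.1}
    - {"xyz": [19.9,40.3,0],"turn": [0,0,0],"grip": 0.1}

```text
clock: 11.2
tcp_pos: [0.4668, 0.1708, 0.0978]
orientation: [0.001, -0.112, 0.994, -0.002]
wrist_force: [1.3, -5.6, 4.8]
finger_gap: 0.0167
grip_force: 49.4
```

```bash
python3 arc.py -543.7 5 12 0 0
```

```text
t 11.2 F uv [ 0.  -5.7  4.8] radial out -0.4 tang against cw 5.7 grip 49.36576510684972
meas uv [-46.5  -1.1  97.8] ang -178.6
[-0.4, 3.9, 0] [-1.2, 7.8, 0] [-2.3, 11.5, 0] [-3.7, 15.2, 0] [-5.4, 18.7, 0] [-7.5, 22.1, 0] [-9.8, 25.2, 0] [-12.4, 28.2, 0] [-15.2, 30.9, 0] [-18.3, 33.4, 0] [-21.5, 35.5, 0] [-25.0, 37.4, 0]
```

Request:
apply_moves:
  rows:
    - {"xyz": [-0.4,3.9,0],"turn": [0,0,0],"grip": 0.1}
    - {"xyz": [-1.2,7.8,0],"turn": [0,0,0],"grip": 0.1}
    - {"xyz": [-2.3,11.5,0],"turn": [0,0,0],"grip": 0.1}
    - {"xyz": [-3.7,15.2,0],"turn": [0,0,0],"grip": 0.1}
    - {"xyz": [-5.4,18.7,0],"turn": [0,0,0],"grip": 0.1}
    - {"xyz": [-7.5,22.1,0],"turn": [0,0,0],"grip": 0.1}
    - {"xyz": [-9.8,25.2,0],"turn": [0,0,0],"grip": 0.1}
    - {"xyz": [-12.4,28.2,0],"turn": [0,0,0],"grip": 0.1}
    - {"xyz": [-15.2,30.9,0],"turn": [0,0,0],"grip": 0.1}
    - {"xyz": [-18.3,33.4,0],"turn": [0,0,0],"grip": 0.1}
    - {"xyz": [-21.5,35.5,0],"turn": [0,0,0],"grip": 0.1}
    - {"xyz": [-25.0,37.4,0],"turn": [0,0,0],"grip": 0.1}

```text
clock: 12.2
tcp_pos: [0.4807, 0.2134, 0.0977]
orientation: [-0.001, -0.113, 0.994, -0.001]
wrist_force: [-4.4, -4.0, 9.1]
finger_gap: 0.0168
grip_force: 49.8
```

Sideways force is still 5.9 N, so the ribbon still drags. Next segment.

Request:
apply_moves:
  rows:
    - {"xyz": [-3.6,1.6,0],"turn": [0,0,0],"grip": 0.1}
    - {"xyz": [-7.3,2.8,0],"turn": [0,0,0],"grip": 0.1}
    - {"xyz": [-11.1,3.8,0],"turn": [0,0,0],"grip": 0.1}
    - {"xyz": [-15.0,4.4,0],"turn": [0,0,0],"grip": 0.1}
    - {"xyz": [-18.9,4.6,0],"turn": [0,0,0],"grip": 0.1}
    - {"xyz": [-22.8,4.6,0],"turn": [0,0,0],"grip": 0.1}
    - {"xyz": [-26.7,4.1,0],"turn": [0,0,0],"grip": 0.1}
    - {"xyz": [-30.6,3.4,0],"turn": [0,0,0],"grip": 0.1}
    - {"xyz": [-34.4,2.3,0],"turn": [0,0,0],"grip": 0.1}
    - {"xyz": [-38.0,0.9,0],"turn": [0,0,0],"grip": 0.1}
    - {"xyz": [-41.5,-0.9,0],"turn": [0,0,0],"grip": 0.1}
    - {"xyz": [-44.9,-2.9,0],"turn": [0,0,0],"grip": 0.1}

```text
clock: 13.2
tcp_pos: [0.5248, 0.2222, 0.0977]
orientation: [-0.001, -0.113, 0.994, 0.001]
wrist_force: [-5.3, 1.2, 7.5]
finger_gap: 0.0166
grip_force: 49.8
```

```bash
python3 arc.py -663.7 5 1 0 0
```

```text
t 13.2 F uv [-4.9  2.3  7.5] radial out -0.8 tang against cw 5.4 grip 49.79785001891287
meas uv [21.5 36.  97.7] ang 59.1
[-3.2, -2.3, 0]
```

Request:
apply_moves:
  rows:
    - {"xyz": [-3.2,-2.3,0],"turn": [0,0,0],"grip": 0.1}
    - {"xyz": [-6.1,-4.9,0],"turn": [0,0,0],"grip": 0.1}
    - {"xyz": [-8.8,-7.7,0],"turn": [0,0,0],"grip": 0.1}
    - {"xyz": [-11.3,-10.8,0],"turn": [0,0,0],"grip": 0.1}
    - {"xyz": [-13.5,-14.1,0],"turn": [0,0,0],"grip": 0.1}
    - {"xyz": [-15.4,-17.5,0],"turn": [0,0,0],"grip": 0.1}
    - {"xyz": [-17.0,-21.1,0],"turn": [0,0,0],"grip": 0.1}
    - {"xyz": [-18.2,-24.8,0],"turn": [0,0,0],"grip": 0.1}
    - {"xyz": [-19.2,-28.6,0],"turn": [0,0,0],"grip": 0.1}
    - {"xyz": [-19.8,-32.5,0],"turn": [0,0,0],"grip": 0.1}
    - {"xyz": [-20.0,-36.4,0],"turn": [0,0,0],"grip": 0.1}
    - {"xyz": [-19.9,-40.3,0],"turn": [0,0,0],"grip": 0.1}

```text
clock: 14.2
tcp_pos: [0.5547, 0.1883, 0.0979]
orientation: [0.001, -0.114, 0.994, 0.002]
wrist_force: [-0.5, 4.3, 4.2]
finger_gap: 0.0166
grip_force: 49.5
```

```bash
python3 arc.py -723.7 5 1 0 0
```

```text
t 14.2 F uv [0.5 4.3 4.2] radial out 0.2 tang against cw 4.4 grip 49.45070563611807
meas uv [43.2 -3.7 97.9] ang -4.9
[0.4, -3.9, 0]
```

Request:
apply_moves:
  rows:
    - {"xyz": [0.4,-3.9,0],"turn": [0,0,0],"grip": 0.1}
    - {"xyz": [1.2,-7.8,0],"turn": [0,0,0],"grip": 0.1}
    - {"xyz": [2.3,-11.5,0],"turn": [0,0,0],"grip": 0.1}
    - {"xyz": [3.7,-15.2,0],"turn": [0,0,0],"grip": 0.1}
    - {"xyz": [5.4,-18.7,0],"turn": [0,0,0],"grip": 0.1}
    - {"xyz": [7.5,-22.1,0],"turn": [0,0,0],"grip": 0.1}

```text
clock: 14.7
tcp_pos: [0.5528, 0.163, 0.0979]
orientation: [0.001, -0.113, 0.994, 0.0]
wrist_force: [-0.1, 0.8, 5.7]
finger_gap: 0.0163
grip_force: 49.5
```

```bash
python3 arc.py -753.7 5 12 0 0
```

```text
t 14.7 F uv [0.1 0.8 5.7] radial out -0.4 tang against cw 0.8 grip 49.540712103189435
meas uv [ 35.7 -27.9  97.9] ang -38.1
[2.3, -3.2, 0] [4.9, -6.1, 0] [7.7, -8.8, 0] [10.8, -11.3, 0] [14.1, -13.5, 0] [17.5, -15.4, 0] [21.1, -17.0, 0] [24.8, -18.2, 0] [28.6, -19.2, 0] [32.5, -19.8, 0] [36.4, -20.0, 0] [40.3, -19.9, 0]
```

Drag fell from 4.4 N to 0.8 N. I go 20° further to confirm, then stop.

Request:
apply_moves:
  rows:
    - {"xyz": [2.3,-3.2,0],"turn": [0,0,0],"grip": 0.1}
    - {"xyz": [4.9,-6.1,0],"turn": [0,0,0],"grip": 0.1}
    - {"xyz": [7.7,-8.8,0],"turn": [0,0,0],"grip": 0.1}
    - {"xyz": [10.8,-11.3,0],"turn": [0,0,0],"grip": 0.1}

```text
clock: 15.03
tcp_pos: [0.5448, 0.1496, 0.0979]
orientation: [0.001, -0.113, 0.994, 0.0]
wrist_force: [0.6, 0.9, 5.3]
finger_gap: 0.0168
grip_force: 49.5
```

```bash
python3 arc.py -773.7 5 1 0 0
```

```text
t 15.03 F uv [0.8 0.8 5.3] radial out -0.2 tang against cw 1.1 grip 49.530257559672464
meas uv [ 24.8 -39.2  97.9] ang -57.7
[3.3, -2.2, 0]
```

Request:
apply_moves:
  rows:
    - {"xyz": [0,0,0],"turn": [0,0,0],"grip": 0.1}
    - {"xyz": [0,0,0],"turn": [0,0,0],"grip": 0.1}
    - {"xyz": [0,0,0],"turn": [0,0,0],"grip": 0.4}
    - {"xyz": [0,0,0],"turn": [0,0,0],"grip": 0.6}
    - {"xyz": [0,0,0],"turn": [0,0,0],"grip": 0.6}
    - {"xyz": [0,0,0],"turn": [0,0,0],"grip": 0.6}
    - {"xyz": [0,0,-15],"turn": [0,0,0],"grip": 0.6}
    - {"xyz": [0,0,-40],"turn": [0,0,0],"grip": 0.7}
    - {"xyz": [0,0,-65],"turn": [0,0,0],"grip": 0.9}
    - {"xyz": [0,0,-75],"turn": [0,0,0],"grip": 1.0}
    - {"xyz": [0,0,-75],"turn": [0,0,0],"grip": 1.0}

```text
clock: 15.95
tcp_pos: [0.5457, 0.15, 0.1749]
orientation: [0.003, -0.113, 0.994, -0.0]
wrist_force: [0.1, -0.5, 0.1]
finger_gap: 0.0855
grip_force: 0.0
```

```bash
python3 - <<'E'
from h import *
to([.542,.049,.173])
c=imaging.read_camera("wrist")
K=c["camera_matrix"];T=np.linalg.inv(c["view"]);Z=c["z_map"]
v,u=np.mgrid[:384,:512]
P=np.stack([(u-K[0,2])/K[0,0]*Z,(v-K[1,2])/K[1,1]*Z,Z],-1)@T[:3,:3].T+T[:3,3]
x,y,z=P[...,0],P[...,1],P[...,2]
m=(Z>0)&(z>.058)&(z<.073)&(x>.46)&(x<.64)&(y<.095)&(y>-.02)
q=P[m];print(len(q),q.mean(0).round(4),cv2.minAreaRect(q[:,:2].astype(np.float32)*1000))
cv2.imwrite("pics/w2.png",c["color"])
E
```

```text
t 15.95 [ 0.13  0.31 -0.09  1.16 -0.   -0.1 ] [0.5457 0.15   0.1749] [ 0.14 -0.48  0.06]
turn [-0.001  0.005  0.001] shift [ 0.0263 -0.0976  0.0018]
7555 [0.5397 0.048  0.0645] ((543.8053588867188, 47.636619567871094), (99.96083068847656, 55.965354919433594), 13.195443153381348)
```

View pics/w2.png

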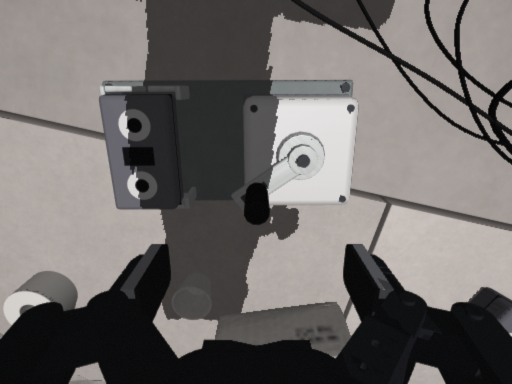

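The wrist view shows the knob free and the cassette at (140,152) in its cradle. I move over the cassette.

Request:
apply_moves:
  rows:
    - {"xyz": [6,-20,0],"turn": [0,0,0],"grip": 1.0}
    - {"xyz": [12,-45,0],"turn": [0,0,0],"grip": 1.0}
    - {"xyz": [18,-70,0],"turn": [0,0,0],"grip": 1.0}
    - {"xyz": [24,-90,20],"turn": [0,0,0],"grip": 1.0}
    - {"xyz": [27,-99,40],"turn": [0,0,0],"grip": 1.0}
    - {"xyz": [27,-99,60],"turn": [0,0,0],"grip": 1.0}
    - {"xyz": [27,-99,75],"turn": [0,0,0],"grip": 1.0}
    - {"xyz": [27,-99,80],"turn": [0,0,0],"grip": 1.0}
    - {"xyz": [27,-99,80],"turn": [0,0,0],"grip": 1.0}
    - {"xyz": [27,-99,80],"turn": [0,0,0],"grip": 1.0}

```text
clock: 16.83
tcp_pos: [0.5392, 0.0473, 0.0916]
orientation: [-0.001, -0.113, 0.994, 0.0]
wrist_force: [1.2, 0.2, -0.1]
finger_gap: 0.0855
grip_force: 0.0
```

```bash
python3 - <<'E'
from h import *
to([.542,.047,.033])
E
```

```text
t 16.83 [-0.06  0.33 -0.28  0.96 -0.   -0.29] [0.5392 0.0473 0.0916] [ 1.19  0.18 -0.05]
turn [ 0.    -0.002  0.001] shift [-0.0028 -0.001   0.0586]
```

Request:
apply_moves:
  rows:
    - {"xyz": [-3,-1,12],"turn": [0,0,0],"grip": 1.0}
    - {"xyz": [-3,-1,25],"turn": [0,0,0],"grip": 1.0}
    - {"xyz": [-3,-1,38],"turn": [0,0,0],"grip": 1.0}
    - {"xyz": [-3,-1,50],"turn": [0,0,0],"grip": 1.0}
    - {"xyz": [-3,-1,58],"turn": [0,0,0],"grip": 1.0}
    - {"xyz": [-3,-1,58],"turn": [0,0,0],"grip": 1.0}
    - {"xyz": [-3,-1,58],"turn": [0,0,0],"grip": 0.85}
    - {"xyz": [-3,-1,58],"turn": [0,0,0],"grip": 0.75}
    - {"xyz": [-3,-1,58],"turn": [0,0,0],"grip": 0.65}
    - {"xyz": [-3,-1,58],"turn": [0,0,0],"grip": 0.6}
    - {"xyz": [-3,-1,58],"turn": [0,0,0],"grip": 0.55}
    - {"xyz": [-3,-1,58],"turn": [0,0,0],"grip": 0.55}
  force: 20

```text
clock: 17.83
tcp_pos: [0.5438, 0.0468, 0.0354]
orientation: [0.001, -0.113, 0.994, -0.0]
wrist_force: [-0.1, 0.7, 6.2]
finger_gap: 0.0556
grip_force: 22.6
```

Request:
apply_moves:
  rows:
    - {"xyz": [0,0,0],"turn": [0,0,0],"grip": 0.5}
    - {"xyz": [0,0,0],"turn": [0,0,0],"grip": 0.5}
    - {"xyz": [0,0,0],"turn": [0,0,0],"grip": 0.5}
    - {"xyz": [0,0,-5],"turn": [0,0,0],"grip": 0.5}
    - {"xyz": [0,0,-12],"turn": [0,0,0],"grip": 0.5}
    - {"xyz": [0,0,-22],"turn": [0,0,0],"grip": 0.5}
    - {"xyz": [0,0,-35],"turn": [0,0,0],"grip": 0.5}
    - {"xyz": [0,0,-50],"turn": [0,0,0],"grip": 0.5}
    - {"xyz": [0,0,-65],"turn": [0,0,0],"grip": 0.5}
    - {"xyz": [0,0,-75],"turn": [0,0,0],"grip": 0.5}
    - {"xyz": [0,0,-80],"turn": [0,0,0],"grip": 0.5}
    - {"xyz": [0,0,-80],"turn": [0,0,0],"grip": 0.5}
  force: 50

```text
clock: 18.83
tcp_pos: [0.5438, 0.0468, 0.1158]
orientation: [0.001, -0.113, 0.994, -0.0]
wrist_force: [-0.1, 0.5, -1.5]
finger_gap: 0.0551
grip_force: 53.2
```

```bash
python3 - <<'E'
from h import *
to([.583,-.243,.115])
c=imaging.read_camera("side")["color"];cv2.imwrite("pics/s3.png",cv2.resize(c[100:300,200:420],(660,600)))
E
```

```text
t 18.83 [-0.06  0.32 -0.24  1.01 -0.   -0.29] [0.5438 0.0468 0.1158] [-0.07  0.49 -1.54]
turn [-0.001  0.002  0.001] shift [ 0.0268 -0.2912  0.001 ]
```

View pics/s3.png

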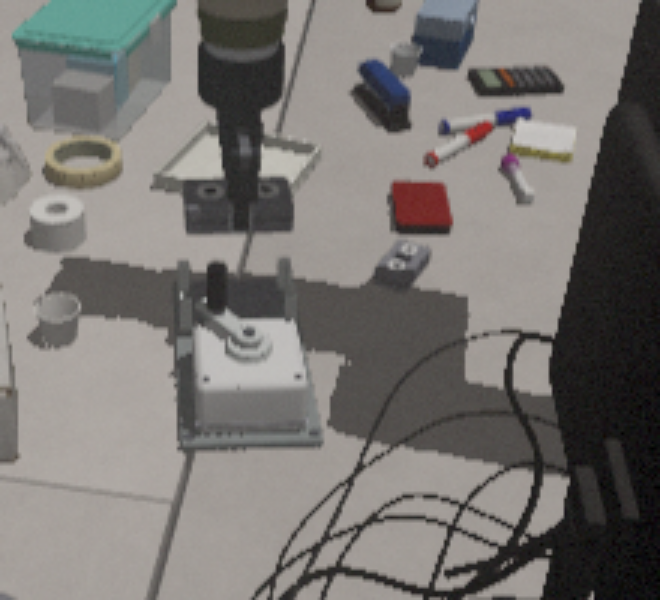

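The side crop shows the cassette held level, clear of the empty cradle, at (240,205). I carry it over the tray.

Request:
apply_moves:
  rows:
    - {"xyz": [1,-10,0],"turn": [0,0,0],"grip": 0.5}
    - {"xyz": [3,-35,0],"turn": [0,0,0],"grip": 0.5}
    - {"xyz": [6,-65,0],"turn": [0,0,0],"grip": 0.5}
    - {"xyz": [9,-95,0],"turn": [0,0,0],"grip": 0.5}
    - {"xyz": [12,-130,0],"turn": [0,0,0],"grip": 0.5}
    - {"xyz": [15,-165,0],"turn": [0,0,0],"grip": 0.5}
    - {"xyz": [18,-200,0],"turn": [0,0,0],"grip": 0.5}
    - {"xyz": [21,-230,0],"turn": [0,0,0],"grip": 0.5}
    - {"xyz": [24,-258,0],"turn": [0,0,0],"grip": 0.5}
    - {"xyz": [26,-278,0],"turn": [0,0,0],"grip": 0.5}
    - {"xyz": [27,-289,0],"turn": [0,0,0],"grip": 0.5}
    - {"xyz": [27,-291,0],"turn": [0,0,0],"grip": 0.5}

```text
clock: 19.88
tcp_pos: [0.5812, -0.2452, 0.113]
orientation: [-0.001, -0.111, 0.994, 0.0]
wrist_force: [-0.0, 0.5, -1.3]
finger_gap: 0.0548
grip_force: 53.3
```

Request:
apply_moves:
  rows:
    - {"xyz": [0,0,10],"turn": [0,0,0],"grip": 0.5}
    - {"xyz": [0,0,25],"turn": [0,0,0],"grip": 0.5}
    - {"xyz": [0,0,40],"turn": [0,0,0],"grip": 0.5}
    - {"xyz": [0,0,55],"turn": [0,0,0],"grip": 0.5}
    - {"xyz": [0,0,70],"turn": [0,0,0],"grip": 0.5}
    - {"xyz": [0,0,80],"turn": [0,0,0],"grip": 0.5}
    - {"xyz": [0,0,88],"turn": [0,0,0],"grip": 0.5}
    - {"xyz": [0,0,94],"turn": [0,0,0],"grip": 0.5}
    - {"xyz": [0,0,98],"turn": [0,0,0],"grip": 0.5}
    - {"xyz": [0,0,100],"turn": [0,0,0],"grip": 0.5}
    - {"xyz": [0,0,100],"turn": [0,0,0],"grip": 0.5}
    - {"xyz": [0,0,100],"turn": [0,0,0],"grip": 0.5}

```text
clock: 20.88
tcp_pos: [0.5822, -0.243, 0.0148]
orientation: [0.0, -0.113, 0.994, -0.0]
wrist_force: [0.1, -0.3, -2.6]
finger_gap: 0.0551
grip_force: 53.3
```

```bash
python3 - <<'E'
from h import *
to([.583,-.243,.007])
c=imaging.read_camera("top")["color"];cv2.imwrite("pics/t4.png",cv2.resize(c[150:270,290:430],(700,600)))
E
```

```text
t 20.88 [-0.52  0.56 -0.13  0.88 -0.   -0.75] [ 0.5822 -0.243   0.0148] [ 0.09 -0.25 -2.6 ]
turn [-0.001  0.001  0.001] shift [-0.0008 -0.0002  0.0078]
```

View pics/t4.png

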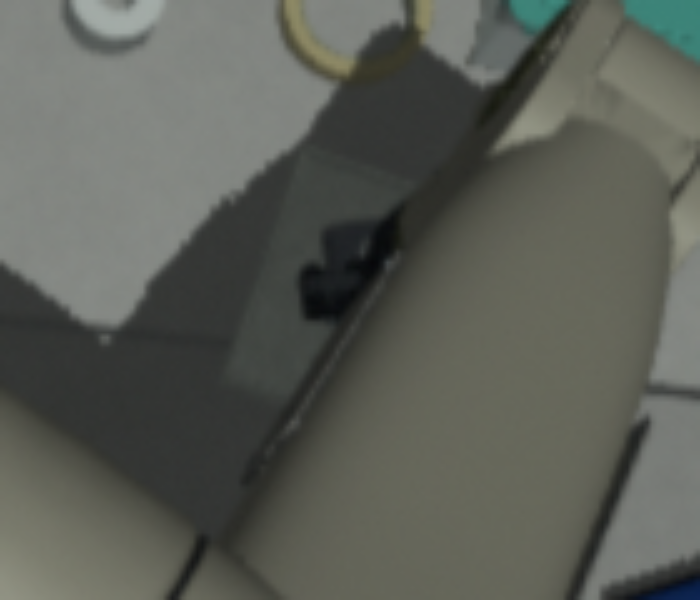

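The arm hides most of the tray, but the gripper at (345,275) is inside it. I lower slowly.

Request:
apply_moves:
  rows:
    - {"xyz": [0,0,1],"turn": [0,0,0],"grip": 0.5}
    - {"xyz": [0,0,2],"turn": [0,0,0],"grip": 0.5}
    - {"xyz": [0,0,3],"turn": [0,0,0],"grip": 0.5}
    - {"xyz": [0,0,4],"turn": [0,0,0],"grip": 0.5}
    - {"xyz": [0,0,5],"turn": [0,0,0],"grip": 0.5}
    - {"xyz": [0,0,6],"turn": [0,0,0],"grip": 0.5}
    - {"xyz": [0,0,7],"turn": [0,0,0],"grip": 0.5}
    - {"xyz": [0,0,7.5],"turn": [0,0,0],"grip": 0.5}
    - {"xyz": [0,0,8],"turn": [0,0,0],"grip": 0.5}

```text
clock: 21.68
tcp_pos: [0.5818, -0.2428, 0.0062]
orientation: [-0.0, -0.113, 0.994, -0.0]
wrist_force: [0.3, 0.4, -1.0]
finger_gap: 0.0549
grip_force: 53.3
```

Request:
apply_moves:
  rows:
    - {"xyz": [0,0,0.4],"turn": [0,0,0],"grip": 0.5}
    - {"xyz": [0,0,0.8],"turn": [0,0,0],"grip": 0.5}
    - {"xyz": [0,0,0.8],"turn": [0,0,0],"grip": 0.5}

```text
clock: 21.93
tcp_pos: [0.5818, -0.2428, 0.0057]
orientation: [0.0, -0.113, 0.994, -0.0]
wrist_force: [-0.2, 0.4, -0.4]
finger_gap: 0.0552
grip_force: 53.6
```

Request:
apply_moves:
  rows:
    - {"xyz": [0,0,0.4],"turn": [0,0,0],"grip": 0.5}
    - {"xyz": [0,0,0.8],"turn": [0,0,0],"grip": 0.5}
    - {"xyz": [0,0,0.8],"turn": [0,0,0],"grip": 0.5}

```text
clock: 22.18
tcp_pos: [0.5819, -0.2428, 0.0056]
orientation: [0.0, -0.113, 0.994, -0.0]
wrist_force: [-2.2, 1.5, 5.1]
finger_gap: 0.0552
grip_force: 54.2
```

Contact at about 7 N, so I release and rise.

Request:
apply_moves:
  rows:
    - {"xyz": [0,0,0],"turn": [0,0,0],"grip": 0.7}
    - {"xyz": [0,0,0],"turn": [0,0,0],"grip": 0.8}
    - {"xyz": [0,0,0],"turn": [0,0,0],"grip": 0.85}
    - {"xyz": [0,0,0],"turn": [0,0,0],"grip": 0.85}
    - {"xyz": [0,0,-5],"turn": [0,0,0],"grip": 0.85}
    - {"xyz": [0,0,-15],"turn": [0,0,0],"grip": 0.85}
    - {"xyz": [0,0,-35],"turn": [0,0,0],"grip": 0.85}
    - {"xyz": [0,0,-60],"turn": [0,0,0],"grip": 0.85}
    - {"xyz": [0,0,-90],"turn": [0,0,0],"grip": 0.85}
    - {"xyz": [0,0,-120],"turn": [0,0,0],"grip": 0.85}
    - {"xyz": [0,0,-140],"turn": [0,0,0],"grip": 0.85}
    - {"xyz": [0,0,-140],"turn": [0,0,0],"grip": 0.85}

```text
clock: 23.18
tcp_pos: [0.5847, -0.2444, 0.1516]
orientation: [0.004, -0.113, 0.994, -0.003]
wrist_force: [0.4, -0.2, 0.3]
finger_gap: 0.0722
grip_force: 0.0
```

```bash
python3 - <<'E'
from h import *
c=imaging.read_camera("wrist")
K=c["camera_matrix"];T=np.linalg.inv(c["view"]);Z=c["z_map"]
v,u=np.mgrid[:384,:512]
P=np.stack([(u-K[0,2])/K[0,0]*Z,(v-K[1,2])/K[1,1]*Z,Z],-1)@T[:3,:3].T+T[:3,3]
x,y,z=P[...,0],P[...,1],P[...,2]
m=(Z>0)&(z>.026)&(z<.05)&(abs(x-.582)<.075)&(abs(y+.243)<.07)
q=P[m];print(len(q),q.mean(0).round(4),q[:,2].std().round(4),cv2.minAreaRect(q[:,:2].astype(np.float32)*1000))
cv2.imwrite("pics/w5.png",c["color"]);print(env.get_state()["wrist_force"].round(2))
E
```

```text
6606 [ 0.5779 -0.243   0.0345] 0.001 ((581.3121948242188, -242.2870330810547), (99.477294921875, 56.0020866394043), 13.086753845214844)
[-0.11 -0.88  0.56]
```

View pics/w5.png

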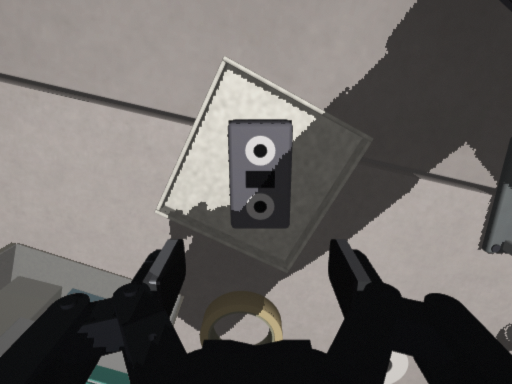

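The cassette lies flat at (260,173), centred in the tray, with the gripper clear. Handing in.

Request:
apply_moves:
  rows:
    - {"xyz": [0,0,0],"turn": [0,0,0],"grip": 0.85}
    - {"xyz": [0,0,0],"turn": [0,0,0],"grip": 0.85}

```text
clock: 23.4
tcp_pos: [0.5812, -0.2424, 0.1438]
orientation: [-0.001, -0.113, 0.994, 0.0]
wrist_force: [-0.2, -0.2, -1.2]
finger_gap: 0.0724
grip_force: 0.0
```

```bash
python3 -c "
from workcell import ticket
print(ticket.hand_in())"
```

```text
the job is handed in; nothing more can be done
None
```

The job is handed in, with no verdict returned: the drag dropped to about 1 N after roughly 1.65 to 1.75 turns, I stopped well within half a turn of that, and the cassette lies flat and centred in the tray.

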